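# Hold the recessed reset of a lab power supply

### The job

The overload cut-out of the blue power supply has tripped and must be reset. Slide the white guard on top of the supply fully open (it has a black tab to move it by). Then take the yellow-handled stylus from its stand, reach its steel shaft through the uncovered hole and press the recessed green button fully down. Keep it pressed with the stylus held in the gripper: the job finishes while you are still holding the button down, with the guard still fully open and the other optical parts on the bench left where they are.

Things in the scene. Friction and masses are not known exactly. Their poses are not given: they have to be found in the camera images.
- supply: Blue power supply with orange edges, a fixed box 200 (x) x 260 (y) x 110 (z) mm standing on the bench. Origin: centre of its underside. Its front with meter and knobs faces its own -x; the guard slides along its own +y. It is turned about the vertical by up to about 0.5 rad either way.
- reset_hole (a point): Centre of the mouth of the reset hole in the supply's flat top (110 mm above the bench), at x = -20, y = -70 mm in the supply's frame; axes: the supply's. Upright round hole, 16 mm in diameter, orange ring round it, hidden under the guard until that has slid more than about 40 mm. The button's top lies 24 mm below the mouth.
- reset_top (a point): Centre of the top of the green reset button at the bottom of the hole: 14 mm in diameter, coaxial with the hole; it goes down with the button.
- reset (a joint): Travel of the reset button, m: 0 when up, 0.005 when fully down. A spring pushes it back up as soon as it is let go; it starts to move at about 1.5 N and is fully down at about 5 N, against a hard stop.
- guard (a joint): Travel of the guard, m: 0 when shut, 0.06 when fully open against its stop; it grows as the guard slides along the supply's +y. It starts somewhere between 0 and 0.012, friction of about 2 N, and stays where it is left.
- guard_tab (a point): Centre of the top face of the guard's upright black tab: 30 mm (supply's x) x 12 mm (supply's y, the sliding direction), 34 mm high, its top 38 mm above the supply's top. It stands 30 mm to the supply's +y of the hole with the guard shut, 90 mm open. The guard's white plate, 50 x 60 mm, 4 mm thick, runs between rails 8 mm high; nothing beside the tab is higher. Axes: the supply's.
- stylus_grip (a point): Centre, half-way up, of the stylus's yellow handle: an upright round cylinder 16 mm in diameter, 70 mm high. Below it, on the same axis, a steel shaft 7 mm in diameter reaches 50 mm down, so the tip is 85 mm below this point. z axis: up, from tip to handle. Loose, about 50 g; the handle's lower end rests on the stand's top (this point is then 95 mm above the bench).
- stylus_tip (a point): Centre of the lower, flat end of the stylus's steel shaft, on the axis of the stylus.
- stand_top (a point): Centre of the top of the stylus stand, a fixed grey block 60 x 60 x 60 mm with an upright hole 11 mm in diameter and 54 mm deep in the middle, in which the stylus's shaft hangs. Its place is swapped at random with the two loose parts beside it, the dial and the lens.
- polarizer: Bystander: loose polariser with an upright black dial 80 mm in diameter, with white marks, on an aluminium foot 50 x 64 mm; 102 mm high. Origin: centre of its underside. Leave it alone.
- lens: Bystander: loose lens in an upright dark ring 56 mm in diameter on an aluminium foot 50 x 64 mm; 86 mm high. Origin: centre of its underside. Leave it alone.
- carrier: Bystander: loose aluminium rail carrier, a U-shaped block 50 x 70 mm, 41 mm high, with a black thumbscrew at one side. Origin: centre of its underside. Leave it alone.

How it is judged:
On the way, in this order (a step that is already met when the one before it is completed fails the run):
1. the guard is slid fully open (value of joint guard above 0.052 m), for 0.2 s.
2. the button is pressed down by the stylus through the hole (value of joint reset above 0.004 m and distance between stylus_tip and reset_top below 0.009 m), for 0.3 s.
At the end, for the whole second after the job is handed in: The program ends while the stylus, held in the fingers (more than 2 N on it), keeps the reset button down by more than 4 of its 5 mm, the stylus's tip within 9 mm of the centre of the button's top, and the guard still open by more than 52 of its 60 mm (all of step 2 and contact force between stylus and the fingers above 2 N and value of joint guard above 0.052 m); the arm keeps its last pose, push and grip.
It fails at once if a bystander (dial, lens or carrier) is moved more than 30 mm (distance of any of polarizer, lens, carrier from where it was at the start of the episode above 0.03 m).
It also fails if it takes over 58 s, if anything falls off the work surface, if the arm or the gripper's body presses on something with over 40 N, if the wrist force passes 120 N, or if a joint passes its speed limit or range.

### The arm

A 6-joint arm with a two-finger parallel gripper is mounted at the origin on the work surface. World frame = base frame: x ahead of the robot, y to its left, z up, the work surface at z = 0. Lengths are in m, angles in rad, forces in N, time in s.
With the tool pointing down it reaches from about 0.3 to 0.875 m from the base axis. Payload 6.4 kg.
Tool frame: the origin (TCP) lies at the very end of the fingers, on their centre line; the grasp point (between the pads) lies robot.hold_point_z behind it (robot.hold_point_z is the distance from the TCP to the grasp point, in m); z points along the fingers, y is the line along which they close (so a half turn about z gives the same grasp; the last joint's range is limited). The gripper opens to 85 mm and grips with 20 to 120 N. Pads are 22 mm wide; open, the fingers measure 114 mm over their backs; the gripper's body (76 mm by 85 mm) begins 54 mm behind the grasp point. The pads swing forward as they close: fully open they stand 13 mm farther back than shut.
Start: joints at [-1.507, 0.181, 1.607, -0, 1.354, -0.206], TCP at [0.153, -0.554, 0.231] pointing down, gripper open.
Joint ranges: [-2.99, 2.99], [-0.89, 2.07], [0.3, 2.58], [-1.14, 4.28], [0, 2.63], [-3.12, 3.12]. Speed limits (rad/s): [2.57, 2.57, 3.01, 3.14, 3.14, 3.14].

### API

Orientations are given as [roll, pitch, yaw] about the fixed x, y, z axes, in that order (R = Rz(yaw) Ry(pitch) Rx(roll)).
In Python, from station import robot gives the robot as it stands. The module is installed in compiled form; this text tells all that it offers.
- The arm moves only by the tool step_arm, never from a script. Its argument "deltas" is a list of rows, each a list of 7 numbers: the turn, a rotation vector about the tool's x, y, z in units of 6 degrees (1.0 is 6 degrees), then the shift along the tool's x, y, z in units of 50 mm (1.0 is 50 mm), then the opening in per cent of the stroke, from 0 (shut) to 100 (fully open). A call has 1 to 20 rows; each row shifts and turns the commanded pose from where the row before left it, along the tool's axes as they then stand; what a row does not reach is not made up. A row lasts 1/10 s, in which the tool goes at most 50 mm and 8.59 degrees, less where a joint would pass 70% of its speed; a pose out of reach is approached as far as the arm can. A call is refused whole if a number of a shift passes 1 or a number of a turn 1, either way. A call with a gripper value outside its range is refused whole. The fingers move at their own pace and stop on an object; "grip_force" is the grip in N (left out, the last holds). Time passes only in rows, so rows that do not move let the fingers close. It gives the time, the measured TCP pose, the force, the opening and the grip force at its end, in the units of the state.
- robot.state(): the state, without advancing time (a new reading comes with each control period).
- robot.snapshot(name): name is "scene" or "top"; returns the picture (400x640x3 uint8, red, green, blue); there is no depth.
- robot.calibration(name): a dict with "vertical_fov" (degrees; the focal length in pixels is half the picture's height over the tangent of half this angle, whatever the lens; pixels are square), "cx", "cy" (the principal point, pixels), "k1" (the pictures are not rectified: a ray, as slopes to the right and down, at radius r is drawn at 1 + k1 r^2 times it, then the intrinsics apply), "position" and "attitude" of the camera in the world. Camera axes: x right, y up, looking along -z (the intrinsics and any distortion apply to the point x, -y, -z); pixel columns grow to the right and rows downward; lengths in m; the calibration is good to about 2 mm. A picture is of the moment at which its call begins. calibration takes no time and is no camera call.
- robot.finish_job(): hands the job in; it is judged then, once.
Trained networks look in the newest picture that a camera, given by its name, has taken for a name from the list of things; names that differ only in an ending like _2 or _b are one class to them, and where a whole thing is asked for, a point or a joint stands for the part that bears it (a point fixed in the world has none). Each returns a list of dicts, best first, with "confidence" (0 to 1); they miss things now and then, are a little off and sometimes report something else, mostly with a low value. They report only what shows in the picture. A call takes as long as a camera call.
- robot.regions_of(camera, thing): "region" (400x640 bool, what is visible of it) and "location" ([column, row] in pixels, amid what is visible of it).
- robot.landmark_of(camera, thing): "location" ([column, row] in pixels: a listed point, or the origin of a listed thing).
The state is a dict: "clock": time; "qpos": joint angles; "joint_velocities": joint speeds; "effort": joint torques, N m; "ee_pos": TCP position; "ee_rot": TCP orientation; "wrist_force": force on the tool from outside, world axes, zero at the start; "ft_torque": the same for the moment, N m; "grip_width": finger opening in m; "finger_force": force on a finger pad.
Only numpy, scipy, OpenCV 4.12 (cv2) and the standard library are available. Lean on these libraries where they do the work, as an engineer would, in place of code of your own. Each camera call takes 0.05 s, during which the arm holds its last target. There are 200 camera calls.

## Working session

There is one attempt and no reset: what is moved stays moved. The work goes in short steps, Python scripts to look and compute and a tool call to move; the robot and the scene stay as the last step left them, time stands still between calls to the robot, and variables do not carry over. Pictures are saved under pics/ and viewed, at most 10 in all, crops included, and the job is handed in when it is done.

Besides the shell and the picture viewer there is one more tool, called after ">>>" by a JSON object that holds its "name" and its "arguments", one argument or row to a line. step_arm: Moves the arm, as the interface text tells. Its arguments: {"type":"object","properties":{"deltas":{"type":"array","items":{"type":"array","items":{"type":"number"}}},"grip_force":{"type":"number"}},"required":["deltas"]}

```bash
mkdir -p pics; cat > h.py <<'E'
import numpy as np, cv2
from station import robot
from scipy.spatial.transform import Rotation as R
def cal(n):
    c=robot.calibration(n); f=200/np.tan(np.radians(c["vertical_fov"])/2)
    K=np.array([[f,0,c["cx"]],[0,f,c["cy"]],[0,0,1.]]); return c,K
def att(c):
    a=np.array(c["attitude"]); 
    return a if a.shape==(3,3) else R.from_euler('xyz',a).as_matrix()
def ray(n,px):
    c,K=cal(n)
    u=cv2.undistortPoints(np.array([[px]],float),K,np.array([c["k1"],0,0,0.]))[0,0]
    return np.array(c["position"]), att(c)@np.array([u[0],-u[1],-1.])
def at_z(n,px,z):
    o,d=ray(n,px); return o+d*(z-o[2])/d[2]
def proj(n,p):
    c,K=cal(n); q=att(c).T@(np.array(p)-c["position"])
    return cv2.projectPoints(np.array([[q[0],-q[1],-q[2]]]),np.zeros(3),np.zeros(3),K,np.array([c["k1"],0,0,0.]))[0][0,0]
def tri(pa,pb):
    A=[];b=[]
    for n,p in(("scene",pa),("top",pb)):
        o,d=ray(n,p); d/=np.linalg.norm(d); P=np.eye(3)-np.outer(d,d); A.append(P); b.append(P@o)
    x=np.linalg.lstsq(np.vstack(A),np.hstack(b),rcond=None)[0]
    return x,[np.linalg.norm(A[i]@x-b[i]) for i in(0,1)]
E
python3 - <<'E'
from h import *
print(robot.hold_point_z, robot.state())
L={}
for n in("scene","top"):
    print(n,robot.calibration(n))
    cv2.imwrite(f"pics/{n}0.png",robot.snapshot(n)[:,:,::-1])
    for t in("supply","guard_tab","reset_hole","stylus_grip","stylus_tip","stand_top","polarizer","lens","carrier"):
        r=robot.landmark_of(n,t)
        print(n,t,[(np.round(x["location"],1).tolist(),round(x["confidence"],2)) for x in r[:2]])
        if r: L[n,t]=r[0]["location"]
for t in("supply","guard_tab","stylus_grip","stand_top","polarizer","lens","carrier"):
    if("scene",t) in L and("top",t) in L: print(t,tri(L["scene",t],L["top",t]))
E
```

```text
0.0187 {'clock': 0.0, 'qpos': array([-1.50724713e+00,  1.81521853e-01,  1.60800118e+00,  1.77923693e-05,
        1.35383411e+00, -2.06294296e-01]), 'joint_velocities': array([ 0.00025725, -0.00171061, -0.00011487,  0.00020905, -0.00061931,
        0.00101855]), 'effort': array([-3.67555491e-03, -4.44879520e+01, -3.51335120e+01, -4.31689077e-04,
        8.97276273e-03, -6.51221967e-06]), 'ee_pos': array([ 0.15327319, -0.55361717,  0.23039826]), 'ee_rot': array([-3.13986913e+00, -3.78428448e-04,  2.69839323e-01]), 'wrist_force': array([ 0.53666143,  0.29603611, -0.60570781]), 'ft_torque': array([-0.0275945 ,  0.00669643,  0.02528121]), 'finger_force': 0.0, 'grip_width': 0.0856624480275246}
scene {'vertical_fov': 42.22456243561113, 'cx': 316.5104682637089, 'cy': 199.842639922815, 'k1': -0.10562601116347908, 'position': array([ 1.25199744, -0.01099564,  1.19106741]), 'attitude': array([0.58330597, 0.00419105, 1.42166035])}
scene supply [([362.2, 216.6], 0.86), ([215.3, 187.3], 0.69)]
scene guard_tab [([352.9, 178.7], 0.83)]
scene reset_hole [([338.2, 187.7], 0.87)]
scene stylus_grip [([2
[... 919 characters left out ...]
4(0.0010777113229870473), np.float64(0.0010777113229870222)])
guard_tab (array([0.51874865, 0.18818686, 0.14307634]), [np.float64(0.0017277808901830607), np.float64(0.0017277808901832875)])
stand_top (array([ 0.46812278, -0.15331771,  0.05502583]), [np.float64(0.0015286890723783969), np.float64(0.001528689072378668)])
polarizer (array([ 0.61316319, -0.15639164,  0.0012181 ]), [np.float64(0.0007702747732278649), np.float64(0.0007702747732281123)])
lens (array([ 0.50983791, -0.29854708, -0.01346125]), [np.float64(9.792813795777674e-05), np.float64(9.792813795823716e-05)])
carrier (array([0.56209986, 0.46567985, 0.02870474]), [np.float64(0.005795562578113175), np.float64(0.005795562578112982)])
```

View pics/scene0.png

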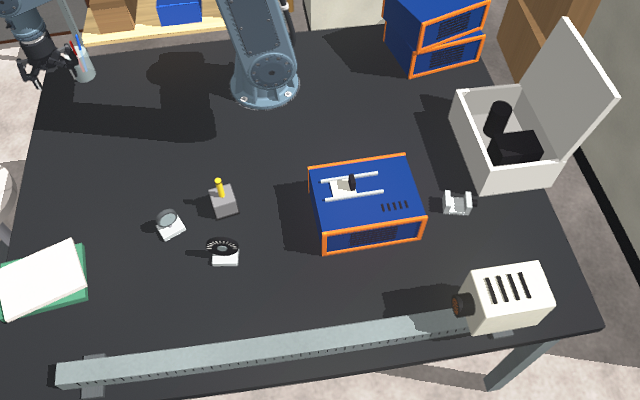

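View pics/top0.png

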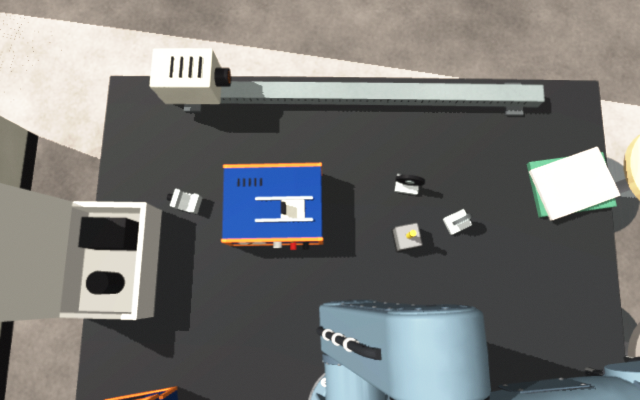

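```bash
cat > fit.py <<'E'
from h import *
from scipy.optimize import minimize
def hull(n,P):
    c,K=cal(n); q=(np.array(P)-c["position"])@att(c); q[:,1:]*=-1
    p=cv2.projectPoints(q,np.zeros(3),np.zeros(3),K,np.array([c["k1"],0,0,0.]))[0]
    m=np.zeros((400,640),np.uint8); cv2.fillConvexPoly(m,np.round(cv2.convexHull(p.astype(np.float32))*16).astype(int),1,shift=4); return m
def fit(P_of,masks,x0,sc):
    def cost(x):
        s=0
        for n,m in masks.items():
            h=hull(n,P_of(x)); s+=1-(h&m).sum()/max(1,(h|m).sum())
        return s
    S=np.vstack([x0]+[np.array(x0)+np.eye(len(x0))[i]*sc[i] for i in range(len(x0))])
    return minimize(cost,x0,method="Nelder-Mead",options=dict(initial_simplex=S,xatol=1e-5,fatol=1e-5,maxiter=600))
E
python3 - <<'E'
from fit import *
ms={};my={}
for n in("scene","top"):
    im=robot.snapshot(n)
    r=robot.regions_of(n,"supply"); m=r[0]["region"].astype(np.uint8); ms[n]=m
    print(n,[(x["location"],x["confidence"],x["region"].sum()) for x in r])
    hsv=cv2.cvtColor(im,cv2.COLOR_RGB2HSV)
    y=cv2.inRange(hsv,(22,120,80),(35,255,255))//255
    w=np.zeros_like(y); c=(218,188) if n=="scene" else (411,233)
    w[c[1]-15:c[1]+15,c[0]-15:c[0]+15]=1; my[n]=y*w; print("yellow",my[n].sum(),np.argwhere(my[n]).mean(0)[::-1])
B=np.array([[a,b,c] for a in(-.1,.1) for b in(-.13,.13) for c in(0,.11)])
def box(x): return B@R.from_euler('z',x[2]).as_matrix().T+[x[0],x[1],0]
for y0 in(-.1,.1):
    s=fit(box,ms,[.54,.215,y0],[.01,.01,.1]); print("supply",s.x,s.fun)
t=np.linspace(0,2*np.pi,24,endpoint=False)
def cyl(x): return np.vstack([np.c_[x[0]+.008*np.cos(t),x[1]+.008*np.sin(t),0*t+z] for z in(.06,.13)])
s=fit(cyl,my,[.468,-.153],[.01,.01]); print("stylus",s.x,s.fun)
for n in ms: print(n,at_z(n,np.argwhere(my[n]).mean(0)[::-1],.095))
E
```

```text
scene [([364.0, 203.4], 0.67, np.int64(9607)), ([169.5, 227.0], 0.35, np.int64(644))]
yellow 120 [219.21666667 186.54166667]
top [([274.1, 206.4], 0.82, np.int64(8038)), ([405.8, 237.6], 0.68, np.int64(626))]
yellow 49 [410.71428571 233.95918367]
supply [0.53904402 0.21743253 0.03457362] 0.08066282875759223
supply [0.53879756 0.21725942 0.03653445] 0.08074486857930474
stylus [ 0.45901467 -0.15095418] 0.5412975391498882
scene [ 0.45704377 -0.15117142  0.095     ]
top [ 0.45965382 -0.15086433  0.095     ]
```

>>> {"name": "step_arm", "arguments": {
  "deltas": [
    [0,0,0.75,0,0,0,100],
    [0,0,0.75,0,0,0,100],
    [0,0,0.74,0,0,0,100],
    [0,0,0,0.436,-0.81,0,100],
    [0,0,0,0.436,-0.81,0,100],
    [0,0,0,0.436,-0.81,0,100],
    [0,0,0,0.436,-0.81,0,100],
    [0,0,0,0.436,-0.81,0,100],
    [0,0,0,0.436,-0.81,0,100],
    [0,0,0,0.436,-0.81,0,100],
    [0,0,0,0.436,-0.81,0,100],
    [0,0,0,0.436,-0.81,0,100],
    [0,0,0,0.436,-0.81,0,100],
    [0,0,0,0.436,-0.81,0,100],
    [0,0,0,0.436,-0.81,0,100],
    [0,0,0,0.436,-0.81,0,100],
    [0,0,0,0.436,-0.81,0,100],
    [0,0,0,0.436,-0.81,0,100],
    [0,0,0,0.436,-0.81,0,100],
    [0,0,0,0,0,0,100]
  ]
}}

```text
clock: 3.2
ee_pos: [0.4803, 0.1101, 0.2313]
ee_rot: [-3.14, -0.001, 0.041]
wrist_force: [-0.9, -0.9, 0.5]
grip_width: 0.0851
finger_force: 0.0
```

>>> {"name": "step_arm", "arguments": {
  "deltas": [
    [0,0,0,0.42,-0.76,0,70],
    [0,0,0,0.42,-0.76,0,70],
    [0,0,0,0,0,0,70],
    [0,0,0,0,0,0.5,70],
    [0,0,0,0,0,0.5,70],
    [0,0,0,0,0,0.5,70],
    [0,0,0,0,0,0.4,70],
    [0,0,0,0,0,0.24,70],
    [0,0,0,0,0,0,70]
  ],
  "grip_force": 20
}}

```text
clock: 4.1
ee_pos: [0.517, 0.1823, 0.1227]
ee_rot: [3.141, 0.003, 0.035]
wrist_force: [-1.5, 0.6, -0.1]
grip_width: 0.0596
finger_force: 0.0
```

```bash
python3 - <<'E'
from h import *
a=robot.snapshot("scene")[120:280,250:450,::-1]; b=robot.snapshot("top")[120:280,180:380,::-1]
cv2.imwrite("pics/c1.png",cv2.resize(np.hstack([a,b]),None,fx=2,fy=2,interpolation=cv2.INTER_CUBIC))
s=robot.state();print(s["ee_pos"],s["wrist_force"])
E
```

```text
[0.5187867  0.18275477 0.1250278 ] [-0.06771002  0.3956644   0.13313104]
```

View pics/c1.png

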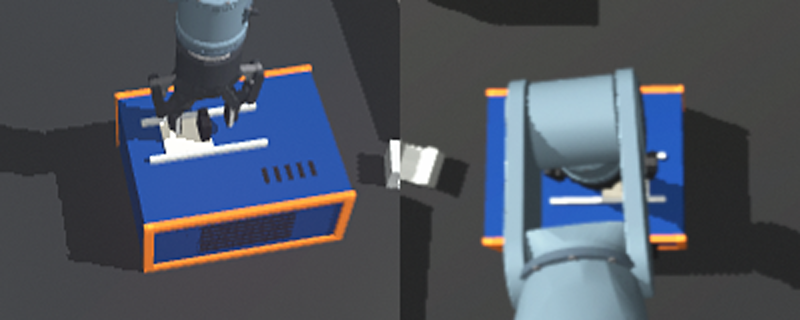

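>>> {"name": "step_arm", "arguments": {
  "deltas": [
    [0,0,0,0,0,0,40],
    [0,0,0,0,0,0,20],
    [0,0,0,0,0,0,5],
    [0,0,0,0,0,0,5],
    [0,0,0,0,0,0,5],
    [0,0,0,0,0,0,5],
    [0,0,0,0,0,0,5]
  ],
  "grip_force": 20
}}

```text
clock: 4.9
ee_pos: [0.5188, 0.1833, 0.1251]
ee_rot: [-3.141, -0.001, 0.035]
wrist_force: [-1.1, 0.8, 5.9]
grip_width: 0.011
finger_force: 24.1
```

>>> {"name": "step_arm", "arguments": {
  "deltas": [
    [0,0,0,0,-0.2,0,5],
    [0,0,0,0,-0.2,0,5],
    [0,0,0,0,-0.2,0,5],
    [0,0,0,0,-0.2,0,5],
    [0,0,0,0,-0.2,0,5],
    [0,0,0,0,-0.04,0,5],
    [0,0,0,0,0,0,5],
    [0,0,0,0,0,0,5]
  ]
}}

```text
clock: 5.7
ee_pos: [0.5171, 0.2356, 0.1251]
ee_rot: [-3.141, -0.002, 0.035]
wrist_force: [-0.4, 1.9, 5.2]
grip_width: 0.0116
finger_force: 24.1
```

Force only shows friction so far; push on gently until it meets the stop.

>>> {"name": "step_arm", "arguments": {
  "deltas": [
    [0,0,0,0,-0.04,0,5],
    [0,0,0,0,-0.04,0,5],
    [0,0,0,0,0,0,5]
  ]
}}

```text
clock: 6.0
ee_pos: [0.5171, 0.2368, 0.1249]
ee_rot: [3.138, -0.001, 0.035]
wrist_force: [-0.3, -9.5, 7.6]
grip_width: 0.0116
finger_force: 24.3
```

>>> {"name": "step_arm", "arguments": {
  "deltas": [
    [0,0,0,0,0,0,50],
    [0,0,0,0,0,0,50],
    [0,0,0,0,0,0,50],
    [0,0,0,0,0,-0.3,50],
    [0,0,0,0,0,-0.6,50],
    [0,0,0,0,0,-0.8,50],
    [0,0,0,0,0,-0.8,50],
    [0,0,0,-0.48,0.65,0,50],
    [0,0,0,-0.48,0.65,0,50],
    [0,0,0,-0.48,0.65,0,50],
    [0,0,0,-0.48,0.65,0,50],
    [0,0,0,-0.48,0.65,0,50],
    [0,0,0,-0.48,0.65,0,50],
    [0,0,0,0,0,0,50]
  ]
}}

```text
clock: 7.4
ee_pos: [0.3777, 0.0366, 0.2502]
ee_rot: [3.14, -0.001, 0.031]
wrist_force: [0.4, 0.6, -0.3]
grip_width: 0.0424
finger_force: 0.0
```

```bash
python3 - <<'E'
from fit import *
def enl(im,c): 
    return cv2.resize(im[c[1]-25:c[1]+25,c[0]-25:c[0]+25,::-1],None,fx=8,fy=8,interpolation=cv2.INTER_NEAREST)
c={"scene":[(219,190),(338,188)],"top":[(408,235),(297,212)]}
rows=[];L={}
for n in c:
    im=robot.snapshot(n); rows.append([enl(im,p) for p in c[n]])
    for t in("reset_hole","reset_top","guard_tab","stylus_grip","stand_top"):
        r=robot.landmark_of(n,t)
        print(n,t,[(np.round(x["location"],1).tolist(),round(x["confidence"],2)) for x in r[:2]])
        if r: L[n,t]=r[0]["location"]
H={"reset_hole":.11,"reset_top":.086,"guard_tab":.148,"stylus_grip":.095,"stand_top":.06}
for (n,t),p in L.items(): print(n,t,at_z(n,p,H[t]).round(4))
im=np.vstack([np.hstack(r) for r in rows]); cv2.imwrite("pics/c2.png",cv2.resize(im,(600,600)))
E
```

```text
scene reset_hole [([334.8, 188.4], 0.95), ([360.8, 211.9], 0.28)]
scene reset_top []
scene guard_tab [([371.7, 175.2], 0.55)]
scene stylus_grip [([219.1, 186.2], 0.6)]
scene stand_top [([221.5, 198.5], 0.97)]
top reset_hole [([296.6, 211.0], 0.94)]
top reset_top []
top guard_tab [([261.2, 208.9], 0.59), ([403.5, 185.5], 0.24)]
top stylus_grip [([188.6, 200.5], 0.64), ([411.7, 234.7], 0.62)]
top stand_top [([410.1, 234.7], 0.73)]
scene reset_hole [0.5185 0.1416 0.11  ]
scene guard_tab [0.5187 0.2339 0.148 ]
scene stylus_grip [ 0.4559 -0.1514  0.095 ]
scene stand_top [ 0.4711 -0.1514  0.06  ]
top reset_hole [0.5141 0.1506 0.11  ]
top guard_tab [0.5119 0.2386 0.148 ]
top stylus_grip [0.5408 0.4436 0.095 ]
top stand_top [ 0.4618 -0.1553  0.06  ]
```

View pics/c2.png

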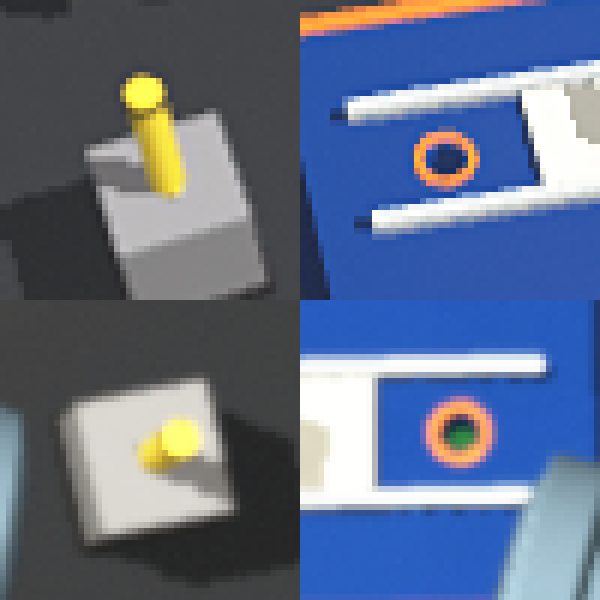

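```bash
cat > ring.py <<'E'
from h import *
def ring(n,c,im):
    hsv=cv2.cvtColor(im,cv2.COLOR_RGB2HSV).astype(int); w=im[c[1]-11:c[1]+12,c[0]-11:c[0]+12].astype(float)
    wt=np.clip((w[...,0]-w[...,2]+40)/200,0,1)   # orange vs blue
    lab=cv2.connectedComponents((wt>.25).astype(np.uint8))[1]
    ids,ct=np.unique(lab[lab>0],return_counts=True); 
    best=min(ids[ct>8],key=lambda i:np.linalg.norm(np.argwhere(lab==i).mean(0)-11))
    m=(lab==best).astype(np.uint8); h,_=cv2.findContours(m,0,2)
    M=np.zeros_like(m); cv2.drawContours(M,h,-1,1,-1)
    q=np.argwhere(M); return q.mean(0)[::-1]+np.array(c)-11,len(q),np.ptp(q,axis=0)
E
python3 - <<'E'
from ring import *
P={}
for n,c in(("scene",(337,189)),("top",(298,209))):
    P[n],k,e=ring(n,c,robot.snapshot(n)); print(n,P[n],k,e,at_z(n,P[n],.11))
print(tri(P["scene"],P["top"]))
print(at_z("scene",(217.6,180.1),.13),at_z("top",(412.8,232.5),.13),tri((217.6,180.1),(412.8,232.5)))
# stand top corners from picture crop: (px-0.5 offset)
s=[(87,150),(215,113),(243,212),(122,252)]; t=[(72,404),(207,380),(235,515),(88,540)]
ps=np.array([(x/6-.5+194,y/6-.5+165) for x,y in s]); pt=np.array([(x/6-.5+383,(y-300)/6-.5+210) for x,y in t])
print("stand",np.mean([at_z("scene",p,.06) for p in ps],0),np.mean([at_z("top",p,.06) for p in pt],0))
print(np.array([at_z("scene",p,.06) for p in ps]).round(3),np.array([at_z("top",p,.06) for p in pt]).round(3))
E
```

```text
scene [336.80722892 189.        ] 83 [ 8 10] [0.52105017 0.14629188 0.11      ]
top [298.08080808 208.73737374] 99 [10 10] [0.52018627 0.14690082 0.11      ]
(array([0.52033962, 0.14671137, 0.10893631]), [np.float64(0.00026349979308608324), np.float64(0.0002634997930859121)])
[ 0.46183037 -0.14988405  0.13      ] [ 0.45934097 -0.15017172  0.13      ] (array([ 0.45969138, -0.15046407,  0.12717848]), [np.float64(0.0002093991061854241), np.float64(0.00020939910618540116)])
stand [ 0.45889957 -0.15137192  0.06      ] [ 0.45792032 -0.14839703  0.06      ]
[[ 0.437 -0.186  0.06 ]
 [ 0.425 -0.128  0.06 ]
 [ 0.48  -0.119  0.06 ]
 [ 0.493 -0.173  0.06 ]] [[ 0.483 -0.113  0.06 ]
 [ 0.494 -0.175  0.06 ]
 [ 0.433 -0.186  0.06 ]
 [ 0.421 -0.12   0.06 ]]
```

>>> {"name": "step_arm", "arguments": {
  "deltas": [
    [0,0,0,0.303,0.76,0,60],
    [0,0,0,0.303,0.76,0,60],
    [0,0,0,0.303,0.76,0,60],
    [0,0,0,0.303,0.76,0,60],
    [0,0,0,0.303,0.76,0,60],
    [0,0,0,0,0,0.7,60],
    [0,0,0,0,0,0.7,60],
    [0,0,0,0,0,0,60],
    [0,0,0,0,0,0,60],
    [0,0,0,0,0,0,60]
  ]
}}

```text
clock: 9.1
ee_pos: [0.4629, -0.1485, 0.1813]
ee_rot: [3.14, -0.003, 0.036]
wrist_force: [0.0, -0.0, 0.6]
grip_width: 0.0511
finger_force: 0.0
```

>>> {"name": "step_arm", "arguments": {
  "deltas": [
    [0,0,0,-0.04,0.02,0.5,60],
    [0,0,0,0,0,0.5,60],
    [0,0,0,0,0,0.5,60],
    [0,0,0,0,0,0.4,60],
    [0,0,0,0,0,0.2,60],
    [0,0,0,0,0,0,60],
    [0,0,0,0,0,0,60]
  ]
}}

```text
clock: 9.8
ee_pos: [0.4609, -0.1497, 0.0758]
ee_rot: [3.14, -0.002, 0.036]
wrist_force: [-0.4, 0.2, -0.1]
grip_width: 0.051
finger_force: 0.0
```

```bash
python3 - <<'E'
from h import *
im=robot.snapshot("scene"); print(robot.state()["ee_pos"])
cv2.imwrite("pics/c3.png",cv2.resize(im[140:250,150:300,::-1],None,fx=5,fy=5,interpolation=cv2.INTER_NEAREST))
E
```

```text
[ 0.4609845  -0.14980121  0.0759183 ]
```

View pics/c3.png

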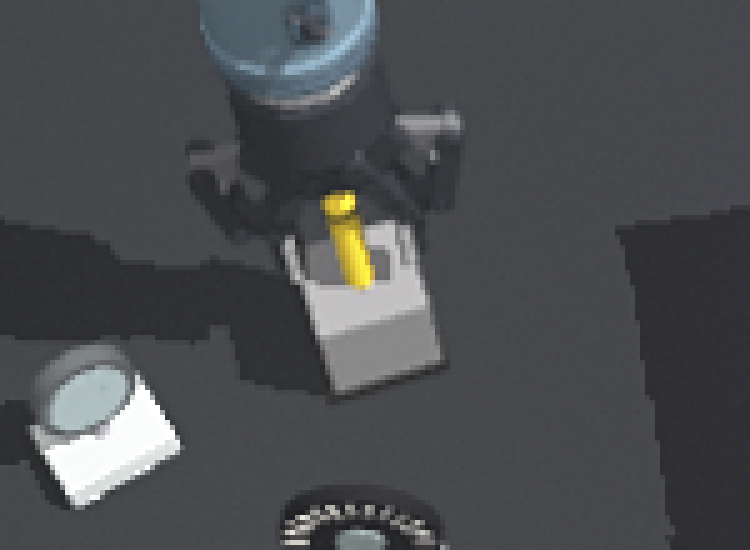

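>>> {"name": "step_arm", "arguments": {
  "deltas": [
    [0,0,0,0,0,0,40],
    [0,0,0,0,0,0,25],
    [0,0,0,0,0,0,10],
    [0,0,0,0,0,0,10],
    [0,0,0,0,0,0,5],
    [0,0,0,0,0,0,5],
    [0,0,0,0,0,0,5]
  ],
  "grip_force": 50
}}

```text
clock: 10.55
ee_pos: [0.4603, -0.1494, 0.0751]
ee_rot: [3.141, -0.001, 0.035]
wrist_force: [-1.4, 0.6, 5.5]
grip_width: 0.0147
finger_force: 48.6
```

>>> {"name": "step_arm", "arguments": {
  "deltas": [
    [0,0,0,0,0,-0.3,5],
    [0,0,0,0,0,-0.6,5],
    [0,0,0,0,0,-0.8,5],
    [0,0,0,0,0,-0.8,5],
    [0,0,0,0,0,-0.7,5],
    [0,0,0,0.177,-0.735,0,5],
    [0,0,0,0.177,-0.735,0,5],
    [0,0,0,0.177,-0.735,0,5],
    [0,0,0,0.177,-0.735,0,5],
    [0,0,0,0.177,-0.735,0,5],
    [0,0,0,0.177,-0.735,0,5],
    [0,0,0,0.177,-0.735,0,5],
    [0,0,0,0.177,-0.735,0,5],
    [0,0,0,0,0,0,5],
    [0,0,0,0,0,0,5],
    [0,0,0,0,0,0,5]
  ]
}}

```text
clock: 12.15
ee_pos: [0.5199, 0.1464, 0.234]
ee_rot: [3.141, 0.001, 0.035]
wrist_force: [0.6, 1.2, 0.0]
grip_width: 0.0148
finger_force: 49.2
```

```bash
python3 - <<'E'
from h import *
s=robot.state(); print(s["ee_pos"],s["ee_rot"],s["finger_force"])
im={}
for n in("scene","top"):
    im[n]=robot.snapshot(n)
    for t in("stylus_tip","stylus_grip","reset_hole"):
        print(n,t,[(np.round(x["location"],1).tolist(),round(x["confidence"],2)) for x in robot.landmark_of(n,t)[:2]])
tip=s["ee_pos"]+[0,0,-.0663]; print("tip pred",tip,proj("scene",tip),proj("top",tip))
a=im["scene"][130:210,290:370,::-1]; b=im["top"][165:245,260:340,::-1]
cv2.imwrite("pics/c4.png",cv2.resize(np.hstack([a,b]),None,fx=5,fy=5,interpolation=cv2.INTER_NEAREST))
E
```

```text
[0.51989721 0.14642854 0.23400802] [3.14109935e+00 6.62468092e-04 3.48196959e-02] 49.228132367134094
scene stylus_tip [([337.6, 176.0], 0.65)]
scene stylus_grip [([331.8, 152.6], 0.51)]
scene reset_hole [([338.2, 188.1], 0.84)]
top stylus_tip []
top stylus_grip []
top reset_hole [([298.0, 209.0], 0.68)]
tip pred [0.51989721 0.14642854 0.16770802] [337.45138068 175.19569059] [296.78340624 204.98606541]
```

View pics/c4.png

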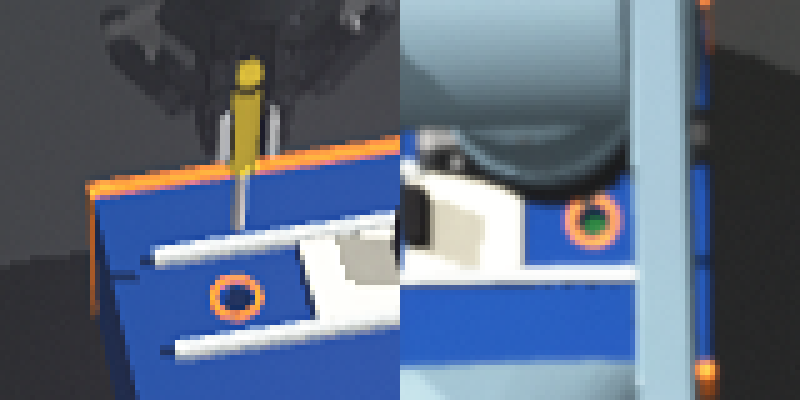

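>>> {"name": "step_arm", "arguments": {
  "deltas": [
    [0,0,0,0.014,0,0.4,5],
    [0,0,0,0,0,0.4,5],
    [0,0,0,0,0,0.2,5],
    [0,0,0,0,0,0.15,5],
    [0,0,0,0,0,0.15,5],
    [0,0,0,0,0,0.15,5],
    [0,0,0,0,0,0,5],
    [0,0,0,0,0,0,5]
  ]
}}

```text
clock: 13.35
ee_pos: [0.521, 0.1472, 0.162]
ee_rot: [-3.142, -0.0, 0.035]
wrist_force: [0.4, -1.0, -0.3]
grip_width: 0.0151
finger_force: 49.2
```

>>> {"name": "step_arm", "arguments": {
  "deltas": [
    [0,0,0,0,0,0.1,5],
    [0,0,0,0,0,0.1,5],
    [0,0,0,0,0,0.06,5],
    [0,0,0,0,0,0,5],
    [0,0,0,0,0,0,5]
  ]
}}

```text
clock: 13.85
ee_pos: [0.5211, 0.1472, 0.1491]
ee_rot: [-3.142, -0.001, 0.035]
wrist_force: [-0.3, 0.9, 2.5]
grip_width: 0.0149
finger_force: 49.5
```

>>> {"name": "step_arm", "arguments": {
  "deltas": [
    [0,0,0,0,0,0.03,5],
    [0,0,0,0,0,0.03,5],
    [0,0,0,0,0,0,5],
    [0,0,0,0,0,0,5]
  ]
}}

```text
clock: 14.25
ee_pos: [0.5211, 0.1472, 0.1461]
ee_rot: [-3.142, -0.001, 0.035]
wrist_force: [0.6, 0.5, 5.1]
grip_width: 0.0143
finger_force: 49.8
```

>>> {"name": "step_arm", "arguments": {
  "deltas": [
    [0,0,0,0,0,0.03,5],
    [0,0,0,0,0,0.02,5],
    [0,0,0,0,0,0,5],
    [0,0,0,0,0,0,5]
  ]
}}

```text
clock: 14.65
ee_pos: [0.5219, 0.1472, 0.1456]
ee_rot: [3.141, -0.003, 0.035]
wrist_force: [-3.3, -1.2, 17.8]
grip_width: 0.0145
finger_force: 50.9
```

>>> {"name": "step_arm", "arguments": {
  "deltas": [
    [0,0,0,0,0,0,5],
    [0,0,0,0,0,0,5],
    [0,0,0,0,0,0,5],
    [0,0,0,0,0,0,5]
  ]
}}

```text
clock: 15.05
ee_pos: [0.5219, 0.1472, 0.1456]
ee_rot: [3.141, -0.003, 0.035]
wrist_force: [-4.1, -1.5, 16.7]
grip_width: 0.0146
finger_force: 50.9
```

```bash
python3 - <<'E'
from h import *
im=robot.snapshot("scene"); s=robot.state(); print(s["ee_pos"],s["wrist_force"],s["finger_force"])
cv2.imwrite("pics/c5.png",cv2.resize(im[110:230,280:440,::-1],None,fx=4,fy=4,interpolation=cv2.INTER_NEAREST))
E
```

```text
[0.52192696 0.14724094 0.14563629] [-3.23715594  0.19712374 16.77245739] 50.931978821754456
```

View pics/c5.png

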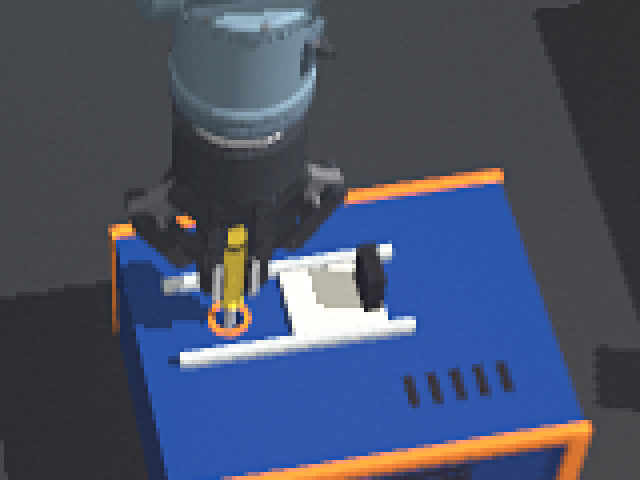

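The shaft enters the orange ring (crop (230,318)), the guard is still fully open (tab at (370,275)), and the force holds steady at the stop.

```bash
python3 -c "
from station import robot
print(robot.finish_job())"
```

```text
the job is handed in; nothing more can be done
None
```

I handed the job in with the guard slid to its stop and the stylus, gripped at about 50 N, pressing the reset button against its hard stop at about 17 N; the hand-in call returned no verdict.

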